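# Aim the door camera: flap down, needle to the pointed tab, flap up

### The job

Swing the bottom-hinged aluminium flap of the white intercom aim station down towards you until it is against its open stop, then nudge the wing knob under it round, bit by bit, until the needle it drives lines up with the tip of the pointed index tab (not the square one). Finally push the flap back up until it is fully home over the knob, and let go. Move the needle only by means of the knob, never by touching it, and do not disturb the things lying about.

Things in the scene. Friction and masses are not known exactly. Their poses are not given: they have to be found in the camera images.
- station: White plastic desk station, fixed; deck 160 (x) by 250 (y), 30 mm high. Origin: centre of its underside; x to its back (away from the robot at yaw 0), y left, z up. Flap hinge line: along y at x -65, z 50 mm. 14 mm rims at front and sides; a 10 mm square post at x 66, y 117 rises to z 128. Knob at the right, needle scale at the left; back open.
- flap (a joint): Flap angle, rad: 0 = closed (rising from the hinge to the back, 35 degrees above level, over knob and scale); grows as it swings up and over towards the robot, to 1.66 at the open stop (leaning 40 degrees past upright, towards the robot). Stiff hinge (0.25 N m): stays where it is left.
- flap_lip (a point): Middle of the flap's free edge, 160 mm from the hinge. The flap is a 5 mm aluminium sheet, 246 mm wide; the lip is its last 15 mm, 80 mm wide.
- knob_axis (a point): Top of the knob's hub, on its vertical axis (station x 3, y -45, z 64 mm). Knob: black disc, radius 40, top at z 38, with one upright metal bar across it, 78 long, 10 thick, z 38 to 63 mm. The bar's start angle differs (not given): see or feel it. Closed fingertips can push either half. Counter-clockwise from above sends the needle to station +x, 8 mm per rad. Stiff (0.1 N m), stays where left.
- needle: Thin dark steel needle, 3 mm wide, 34 mm long along station y, 4 mm thick. Origin: its tip (outer, +y end). It slides along station x (about 40 mm either way from x 3), at station y 79, z 38.5 mm.
- carriage: Small dark steel block, 12 by 10 by 4 mm, that carries the needle at its inner end and moves with it; origin under its centre.
- pointed_tab: Dark steel index tab, 10 mm wide, 19 mm long, 6 mm thick, with a triangular end; origin: the tip of that end, which points to station -y, at the needle's path. Axes parallel to the station's. It lies 17 to 27 mm before or behind the middle of the scale (station x 3 mm); never moves.
- square_tab: Dark steel index tab with a square end, 12 mm wide, on the other side of the scale's middle; not the target.
- key_holder: Chrome magnetic key holder, 85 by 45 by 23 mm, loose; origin under its centre. Right of the station.
- bead_loop: Black bead loop, rigid ring of 78 mm diameter, 14 mm high, loose; origin under its centre. In front of the station.
- hamsa: Ceramic hand-shaped plaque lying flat, about 110 by 85 by 10 mm, loose; origin under the palm.
- flip_box: Clear plastic flip-top box with brass tassel caps, 110 by 80 by 38 mm, loose; origin under its centre. Left of the station.
- shoe_tree: Wooden shoe tree, 235 mm long, 60 mm wide and high, loose; origin under its middle. Right of the key holder.
- dish: White ceramic bowl, 80 mm diameter, 35 mm high, loose; origin under its centre. Behind the station.

How it is judged:
On the way, in this order (a step that is already met when the one before it is completed fails the run):
1. the flap is swung down to (near) its open stop (value of joint flap above 1.45 rad), for 0.2 s.
2. with the flap open, the needle stands at the pointed tab's tip (value of joint flap above 1.2 rad and x of needle in the frame of pointed_tab between -0.0025 and 0.0025 m), for 0.3 s.
At the end, for the whole second after the job is handed in: The flap is home (within 0.08 rad of closed) and the needle's tip is within 2.5 mm of the pointed tab's tip along the scale (station x) (value of joint flap below 0.08 rad and x of needle in the frame of pointed_tab between -0.0025 and 0.0025 m); the robot touches nothing.
It fails at once if the needle or the small block that carries it is touched (contact force between carriage and anything else above 1 N).
It fails at once if a thing lying about is moved by more than 30 mm (distance of any of key_holder, bead_loop, hamsa, flip_box, shoe_tree, dish from where it was at the start of the episode above 0.03 m).
It also fails if it takes over 72 s, if anything falls off the work surface, if the arm or the gripper's body presses on something with over 40 N, if the wrist force passes 120 N, or if a joint passes its speed limit or range.

### The arm

A 6-joint arm with a two-finger parallel gripper is mounted at the origin on the work surface. World frame = base frame: x ahead of the robot, y to its left, z up, the work surface at z = 0. Lengths are in m, angles in rad, forces in N, time in s.
With the tool pointing down it reaches from about 0.25 to 0.725 m from the base axis. Payload 4 kg.
Tool frame: the origin (TCP) lies at the very end of the fingers, on their centre line; the grasp point (between the pads) lies 19 mm behind it; z points along the fingers, y is the line along which they close (so a half turn about z gives the same grasp; the last joint's range is limited). The gripper opens to 85 mm and grips with 20 to 120 N. Pads are 22 mm wide; open, the fingers measure 114 mm over their backs; the gripper's body (76 mm by 85 mm) begins 54 mm behind the grasp point. The pads swing forward as they close: fully open they stand 13 mm farther back than shut.
Start: joints at [-1.22, 0.241, 0.005, 1.335, 0, 1.571], TCP at [0.172, -0.47, 0.231] pointing down, gripper open.
Joint ranges: [-2.72, 2.72], [-1.05, 1.87], [-1.09, 1.28], [-1.99, 2.15], [-1.42, 1.44], [-3.14, 3.14]. Speed limits (rad/s): [2.79, 2.79, 3.14, 3.14, 3.14, 3.14].

### API

Orientations are given as a unit quaternion [x, y, z, w].
In Python, from workcell import monitor, viewer, job gives the robot as it stands.
- The arm moves only by the tool arm_command, never from a script. Its argument "increments" is a list of rows, each an object of numbers: "dx", "dy", "dz": the shift along the tool's x, y, z in cm; "wx", "wy", "wz": the turn, a rotation vector about the tool's x, y, z in rad; "grip": the finger opening in cm, from 0 to 8.54. In form: [{"dx": .., "dy": .., "dz": .., "wx": .., "wy": .., "wz": .., "grip": ..}, ...]. A call has 1 to 10 rows; each row is the pose to reach, as a shift and turn from the pose commanded when the call began, along the tool's axes at that moment; what a row does not reach only later rows make up. A row lasts 1/10 s, in which the tool goes at most 50 mm and 8.59 degrees, less where a joint would pass 70% of its speed; a pose out of reach is approached as far as the arm can. A call with a gripper value outside its range is refused whole. The fingers move at their own pace and stop on an object; the grip force is fixed at half the most. Time passes only in rows, so rows that repeat a pose let the fingers close. It gives the time, the measured TCP pose, the force, the opening and the grip force at its end, in the units of the state.
- monitor.get_obs(): the state, without advancing time (a new reading comes with each control period).
- viewer.camera(name): name is "scene" or "side" or "wrist"; returns (picture, depth): 420x560x3 uint8, red, green, blue; 420x560 float32, m along the optical axis (not along the pixel's ray), 0 where there is no reading.
- viewer.get_calibration(name): a dict with "fovy" (degrees; the focal length in pixels is half the picture's height over the tangent of half this angle, whatever the lens; pixels are square), "cx", "cy" (the principal point, pixels), "view" (4x4, takes a point from world to camera coordinates). Camera axes: x right, y up, looking along -z (the intrinsics and any distortion apply to the point x, -y, -z); pixel columns grow to the right and rows downward; lengths in m; the calibration is good to about 2 mm. The wrist camera is an equidistant fisheye: a pixel r from the principal point sees the ray r / f radians off the axis. A picture is of the moment at which its call begins: read the wrist's pose just before it. get_calibration takes no time and is no camera call; for the wrist camera it gives the pose at the moment of the call.
- job.job_done(): hands the job in; it is judged then, once.
The state is a dict: "clock": time; "joint_pos": joint angles; "joint_vel": joint speeds; "tau": joint torques, N m; "eef_pos": TCP position; "tool_rot": TCP orientation; "ft_force": force on the tool from outside, world axes, zero at the start; "ft_torque": the same for the moment, N m; "grip_width": finger opening in m; "grasp_force": force on a finger pad.
Only numpy, scipy, OpenCV 4.12 (cv2) and the standard library are available. Lean on these libraries where they do the work, as an engineer would, in place of code of your own. Each camera call takes 0.05 s, during which the arm holds its last target. There are 200 camera calls.

## Working session

There is one attempt and no reset: what is moved stays moved. The work goes in short steps, Python scripts to look and compute and a tool call to move; the robot and the scene stay as the last step left them, time stands still between calls to the robot, and variables do not carry over. Pictures are saved under pics/ and viewed, at most 10 in all, crops included, and the job is handed in when it is done.

Besides the shell and the picture viewer there is one more tool, called by a JSON object that holds its "fn" and its "kwargs", one argument or row to a line. arm_command: Moves the arm, as the interface text tells. Its arguments: {"type":"object","properties":{"increments":{"type":"array","items":{"type":"object","properties":{"dx":{"type":"number"},"dy":{"type":"number"},"dz":{"type":"number"},"wx":{"type":"number"},"wy":{"type":"number"},"wz":{"type":"number"},"grip":{"type":"number"}}}}},"required":["increments"]}

```bash
ls; mkdir -p pics; python3 - <<'E'
from workcell import monitor, viewer, job
import cv2,numpy as np
for n in ("scene","side"):
    p,d=viewer.camera(n); cv2.imwrite(f"pics/{n}0.png",p[:,:,::-1]); np.save(f"{n}0.npy",d)
    c=viewer.get_calibration(n); print(n,c["fovy"],c["cx"],c["cy"],np.round(c["view"],4).tolist(),{k for k in c})
o=monitor.get_obs(); print({k:np.round(v,4).tolist() for k,v in o.items()})
E
```

```text
pics
scene 44.815902238136694 269.4810362044552 206.40145842742902 [[0.766, 0.6424, -0.0233, -0.4381], [-0.3895, 0.4925, 0.7783, 0.1271], [0.5115, -0.5871, 0.6275, -1.3316], [0.0, 0.0, 0.0, 1.0]] {'view', 'cy', 'cx', 'fovy'}
side 46.016206294120984 276.6695192269917 198.097931400225 [[-0.9794, -0.2006, 0.0231, 0.542], [0.1338, -0.5589, 0.8184, -0.1859], [-0.1512, 0.8046, 0.5742, -1.137], [0.0, 0.0, 0.0, 1.0]] {'view', 'cy', 'cx', 'fovy'}
{'clock': 0.1, 'joint_pos': [-1.22, 0.2414, 0.0039, 1.3352, -0.0, 1.5708], 'joint_vel': [0.0003, -0.0045, 0.0022, -0.0003, 0.0002, 0.0006], 'tau': [-0.0003, -37.3138, 25.301, 0.0109, 0.0, 0.0], 'eef_pos': [0.1716, -0.469, 0.2305], 'tool_rot': [0.9847, 0.1745, -0.0002, -0.0009], 'ft_force': [-0.0826, 0.3897, -0.2259], 'ft_torque': [-0.0233, 0.0565, 0.0121], 'grasp_force': 0.0, 'grip_width': 0.0857}
```

View pics/scene0.png

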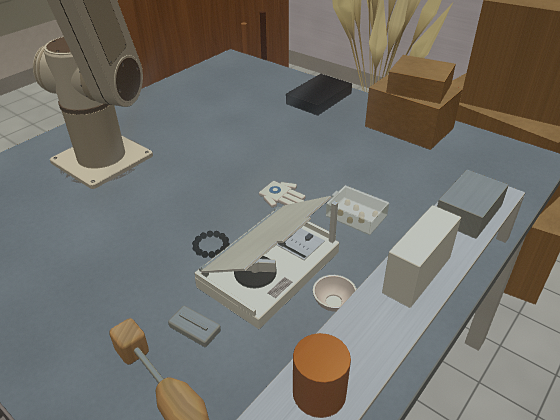

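View pics/side0.png

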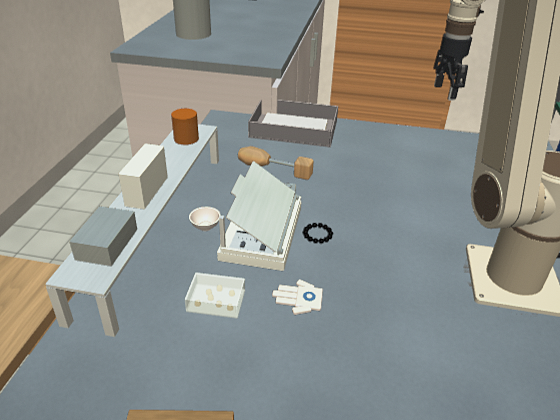

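The scene view shows the station at about (268,265), with the flap closed, the knob at (255,272) and the post at (333,220). The side view shows it at about (262,230). I'll zoom in on both to get corner pixels.

```bash
python3 - <<'E'
import cv2,numpy as np
a=cv2.imread("pics/scene0.png")[185:335,180:360]; b=cv2.imread("pics/side0.png")[155:275,205:315]
a=cv2.resize(a,None,fx=2.6,fy=2.6,interpolation=2)
b=cv2.resize(b,None,fx=2.9,fy=2.9,interpolation=2)
h=max(a.shape[0],b.shape[0]); o=np.zeros((h,a.shape[1]+b.shape[1],3),np.uint8)
o[:a.shape[0],:a.shape[1]]=a;o[:b.shape[0],a.shape[1]:]=b
print(o.shape,a.shape); cv2.imwrite("pics/crop0.png",o)
E
```

```text
(390, 787, 3) (390, 468, 3)
```

View pics/crop0.png

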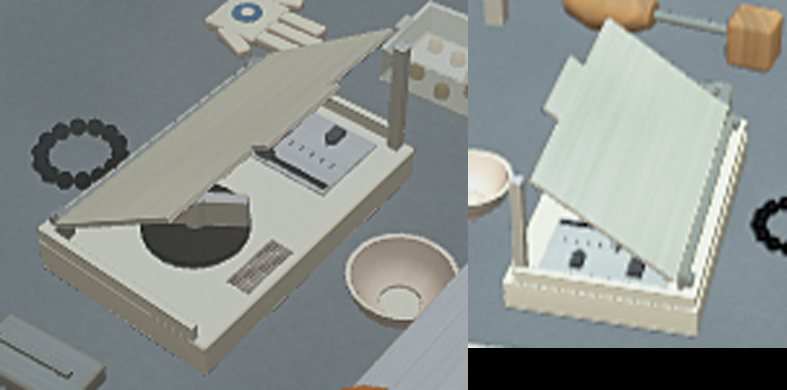

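```bash
cat > h.py <<'E'
import numpy as np, cv2
from scipy.optimize import least_squares
from scipy.spatial.transform import Rotation as R
from workcell import monitor, viewer
def proj(c,P,fish=False):
    P=np.atleast_2d(P); V=np.array(c["view"]); q=P@V[:3,:3].T+V[:3,3]; x,y,z=q[:,0],-q[:,1],-q[:,2]
    f=210/np.tan(np.radians(c["fovy"]/2))
    if fish:
        r=np.hypot(x,y); t=np.arctan2(r,z); s=t/np.maximum(r,1e-9)
    else: s=1/z
    return np.c_[c["cx"]+f*x*s,c["cy"]+f*y*s]
def ray(c,u,v,fish=False):
    V=np.array(c["view"]); f=210/np.tan(np.radians(c["fovy"]/2)); a,b=(u-c["cx"])/f,(v-c["cy"])/f
    if fish:
        t=np.hypot(a,b); k=np.sin(t)/max(t,1e-9); d=np.array([a*k,-b*k,-np.cos(t)])
    else: d=np.array([a,-b,-1.])
    return -V[:3,:3].T@V[:3,3], V[:3,:3].T@d
def atz(c,u,v,z,fish=False):
    o,d=ray(c,u,v,fish); return o+d*(z-o[2])/d[2]
def S2W(s,P):
    P=np.atleast_2d(P); c,n=np.cos(s[2]),np.sin(s[2]); return np.c_[s[0]+c*P[:,0]-n*P[:,1],s[1]+n*P[:,0]+c*P[:,1],P[:,2]]
def W2S(s,P):
    P=np.atleast_2d(P)-[s[0],s[1],0]; c,n=np.cos(s[2]),np.sin(s[2]); return np.c_[c*P[:,0]+n*P[:,1],-n*P[:,0]+c*P[:,1],P[:,2]]
E
cat > fit.py <<'E'
from h import *
sc=viewer.get_calibration("scene"); sd=viewer.get_calibration("side")
A=[((80,-125,30),(205,349)),((80,-125,0),(208,375)),((80,125,30),(413,150)),((80,125,0),(411,177)),((66,117,128),(402,46)),((-80,-125,0),(40,250))]
B=[((66,117,128),(49,178)),((80,125,0),(37,305)),((-80,125,0),(227,335))]
PA=np.array([a[0] for a in A])/1e3; ua=np.array([a[1] for a in A])/2.6+[180,185]
PB=np.array([a[0] for a in B])/1e3; ub=np.array([a[1] for a in B])/2.9+[205,155]
f=lambda s:np.r_[(proj(sc,S2W(s,PA))-ua).ravel(),(proj(sd,S2W(s,PB))-ub).ravel()]
r=least_squares(f,[0.5,-0.2,0.],loss="soft_l1"); print(r.x); print(np.round(f(r.x).reshape(-1,2),1).tolist())
np.save("s.npy",r.x); print(S2W(r.x,np.array([[.003,-.045,.064],[-.065,0,.05],[-.065+.16*np.cos(.61),0,.05+.16*np.sin(.61)],[-.065-.16*np.sin(.698),0,.05+.16*np.cos(.698)]])))
from h import atz
for n,c,pts in (("scene",sc,[(210,243),(195,326),(278,189),(358,211),(335,293)]),("side",sd,[(318,233),(300,297)])):
    for p in pts: print(n,p,atz(c,*p,.01).round(3))
E
python3 fit.py
```

```text
[ 0.59971037 -0.0336998   0.00725157]
[[-0.5, -0.4], [-1.0, 0.6], [0.7, -2.0], [0.5, -1.5], [-0.4, -1.1], [-0.1, 6.0], [-0.7, -0.7], [-1.0, 0.1], [0.2, -0.0]]
[[ 0.60303661 -0.07867686  0.064     ]
 [ 0.53471208 -0.03417115  0.05      ]
 [ 0.66585231 -0.03322016  0.14165879]
 [ 0.43188491 -0.03491682  0.17258065]]
scene (210, 243) [ 0.463 -0.061  0.01 ]
scene (195, 326) [ 0.594 -0.228  0.01 ]
scene (278, 189) [0.456 0.169 0.01 ]
scene (358, 211) [0.646 0.216 0.01 ]
scene (335, 293) [ 0.74  -0.013  0.01 ]
side (318, 233) [ 0.458 -0.052  0.01 ]
side (300, 297) [0.467 0.174 0.01 ]
```

```bash
cat >> h.py <<'E'
def to(p,yaw=0.,tilt=0.,cur=None):
    """increment from the current tool pose to TCP p, tool down with x at yaw, tilted about world y"""
    o=monitor.get_obs(); R0=R.from_quat(o["tool_rot"]); Rt=R.from_euler('y',tilt)*R.from_euler('z',yaw)*R.from_euler('x',np.pi)
    d=R0.inv().apply(np.array(p)-o["eef_pos"])*100; w=(R0.inv()*Rt).as_rotvec()
    print("d",d.round(2),"w",w.round(3))
E
python3 - <<'E'
from h import *
s=np.load("s.npy"); sc=viewer.get_calibration("scene"); d=np.load("scene0.npy")
f=210/np.tan(np.radians(sc["fovy"]/2)); V=np.array(sc["view"])
v,u=np.mgrid[:420,:560]; q=np.stack([(u-sc["cx"])/f*d,-(v-sc["cy"])/f*d,-d],-1)
P=(q-V[:3,3])@V[:3,:3]
for p in [(375,290),(420,320),(480,230),(415,215),(285,225),(220,260)]: print(p,P[p[1],p[0]].round(3))
m=(d>0)&(P[...,2]>.05)&(P[...,2]<.6)&(abs(P[...,1])<.3)&(P[...,0]>.7)&(P[...,0]<1.2)
print("min x of shelf",np.percentile(P[m][:,0],[0,1,5]), np.percentile(P[m][:,2],[1,50,99]))
to([.705,-.034,.22]); to([.705,-.034,.22],np.pi/2); print(monitor.get_obs()["clock"])
E
```

```text
(375, 290) [ 0.834 -0.049  0.116]
(420, 320) [ 0.917 -0.061  0.118]
(480, 230) [0.91  0.172 0.13 ]
(415, 215) [ 0.743  0.297 -0.004]
(285, 225) [ 1.066 -0.563  0.726]
(220, 260) [ 0.561 -0.125  0.071]
min x of shelf [0.8100863  0.81316478 0.82380689] [0.11518722 0.12011733 0.20912582]
d [ 65.04 -22.52   1.09] w [-0.002  0.     0.351]
d [ 65.04 -22.52   1.09] w [-2.00e-03 -1.00e-03 -1.22e+00]
0.1
```

{"fn": "arm_command", "kwargs": {
  "increments": [
    {"dx": 65, "dy": -22.5, "dz": 1, "wz": 0.35, "grip": 0},
    {"dx": 65, "dy": -22.5, "dz": 1, "wz": 0.35, "grip": 0},
    {"dx": 65, "dy": -22.5, "dz": 1, "wz": 0.35, "grip": 0},
    {"dx": 65, "dy": -22.5, "dz": 1, "wz": 0.35, "grip": 0},
    {"dx": 65, "dy": -22.5, "dz": 1, "wz": 0.35, "grip": 0},
    {"dx": 65, "dy": -22.5, "dz": 1, "wz": 0.35, "grip": 0},
    {"dx": 65, "dy": -22.5, "dz": 1, "wz": 0.35, "grip": 0},
    {"dx": 65, "dy": -22.5, "dz": 1, "wz": 0.35, "grip": 0},
    {"dx": 65, "dy": -22.5, "dz": 1, "wz": 0.35, "grip": 0},
    {"dx": 65, "dy": -22.5, "dz": 1, "wz": 0.35, "grip": 0}
  ]
}}

```text
validation failed for argument at $.in...
```

```bash
python3 - <<'E'
from h import *
o=monitor.get_obs(); print({k:np.round(o[k],3).tolist() for k in ("clock","joint_pos","eef_pos","tool_rot","grip_width","ft_force")})
to([.705,-.034,.22])
E
```

```text
{'clock': 0.1, 'joint_pos': [-1.22, 0.241, 0.004, 1.335, -0.0, 1.571], 'eef_pos': [0.172, -0.469, 0.23], 'tool_rot': [0.985, 0.175, -0.0, -0.001], 'grip_width': 0.086, 'ft_force': [-0.083, 0.39, -0.226]}
d [ 65.04 -22.52   1.09] w [-0.002  0.     0.351]
```

{"fn": "arm_command", "kwargs": {
  "increments": [
    {"dx": 4, "dy": -1.4, "dz": 0, "wx": 0, "wy": 0, "wz": 0.05, "grip": 0},
    {"dx": 8, "dy": -2.8, "dz": 0, "wx": 0, "wy": 0, "wz": 0.1, "grip": 0},
    {"dx": 12, "dy": -4.2, "dz": 0, "wx": 0, "wy": 0, "wz": 0.15, "grip": 0},
    {"dx": 16, "dy": -5.6, "dz": 0, "wx": 0, "wy": 0, "wz": 0.2, "grip": 0},
    {"dx": 20, "dy": -7, "dz": 0, "wx": 0, "wy": 0, "wz": 0.25, "grip": 0},
    {"dx": 24, "dy": -8.4, "dz": 0, "wx": 0, "wy": 0, "wz": 0.3, "grip": 0},
    {"dx": 28, "dy": -9.8, "dz": 0, "wx": 0, "wy": 0, "wz": 0.35, "grip": 0},
    {"dx": 32, "dy": -11.2, "dz": 0, "wx": 0, "wy": 0, "wz": 0.35, "grip": 0},
    {"dx": 36, "dy": -12.6, "dz": 0, "wx": 0, "wy": 0, "wz": 0.35, "grip": 0},
    {"dx": 40, "dy": -14, "dz": 0, "wx": 0, "wy": 0, "wz": 0.35, "grip": 0}
  ]
}}

```text
clock: 1.1
eef_pos: [0.5002, -0.1991, 0.2309]
tool_rot: [1.0, 0.0, -0.0, -0.0]
ft_force: [0.8, -0.9, 0.7]
grip_width: -0.0001
grasp_force: 0.0
```

```bash
cat > st.py <<'E'
from h import *
import sys
o=monitor.get_obs(); print({k:np.round(o[k],3).tolist() for k in ("clock","joint_pos","eef_pos","tool_rot","grip_width","ft_force")})
if len(sys.argv)>1: to(eval(sys.argv[1]),*map(float,sys.argv[2:]))
E
python3 st.py "[.705,-.034,.22]"
```

```text
{'clock': 1.1, 'joint_pos': [-0.379, 0.318, 0.109, 1.362, -0.0, 2.762], 'eef_pos': [0.5, -0.199, 0.231], 'tool_rot': [1.0, 0.0, -0.0, -0.0], 'grip_width': -0.0, 'ft_force': [0.766, -0.932, 0.673]}
d [ 20.49 -16.49   1.07] w [-0.     0.001  0.001]
```

{"fn": "arm_command", "kwargs": {
  "increments": [
    {"dx": 3, "dy": -2, "dz": 0, "wx": 0, "wy": 0, "wz": -0.15, "grip": 0},
    {"dx": 6, "dy": -4, "dz": 0, "wx": 0, "wy": 0, "wz": -0.3, "grip": 0},
    {"dx": 9, "dy": -6, "dz": 0, "wx": 0, "wy": 0, "wz": -0.45, "grip": 0},
    {"dx": 12, "dy": -8, "dz": 0, "wx": 0, "wy": 0, "wz": -0.6, "grip": 0},
    {"dx": 15, "dy": -10, "dz": 0, "wx": 0, "wy": 0, "wz": -0.75, "grip": 0},
    {"dx": 18, "dy": -12, "dz": 0, "wx": 0, "wy": 0, "wz": -0.9, "grip": 0},
    {"dx": 20.5, "dy": -14, "dz": 0, "wx": 0, "wy": 0, "wz": -1.05, "grip": 0},
    {"dx": 20.5, "dy": -16.5, "dz": 1, "wx": 0, "wy": 0, "wz": -1.2, "grip": 0},
    {"dx": 20.5, "dy": -16.5, "dz": 1, "wx": 0, "wy": 0, "wz": -1.35, "grip": 0},
    {"dx": 20.5, "dy": -16.5, "dz": 1, "wx": 0, "wy": 0, "wz": -1.5, "grip": 0}
  ]
}}

```text
clock: 2.1
eef_pos: [0.7039, -0.034, 0.2192]
tool_rot: [0.729, 0.685, -0.001, -0.001]
ft_force: [0.5, -0.1, 0.5]
grip_width: 0.0
grasp_force: 0.0
```

```bash
python3 st.py "[.70,-.034,.115]" 1.571; python3 - <<'E'
from h import *
p,d=viewer.camera("wrist"); c=viewer.get_calibration("wrist"); cv2.imwrite("pics/w1.png",p[:,:,::-1]); np.save("w1.npy",d); print(c["fovy"],c["cx"],c["cy"],np.round(c["view"],3).tolist())
E
```

```text
{'clock': 2.1, 'joint_pos': [-0.048, 0.692, 0.68, 1.563, -0.0, 1.584], 'eef_pos': [0.704, -0.034, 0.219], 'tool_rot': [0.729, 0.685, -0.001, -0.001], 'grip_width': 0.0, 'ft_force': [0.515, -0.148, 0.55]}
d [-0.03 -0.35 10.42] w [-0.003  0.    -0.062]
65.70646984690485 279.5709225485623 213.34306024726735 [[0.998, -0.058, -0.002, -0.704], [0.055, 0.952, -0.303, 0.029], [0.02, 0.302, 0.953, -0.372], [0.0, 0.0, 0.0, 1.0]]
```

View pics/w1.png

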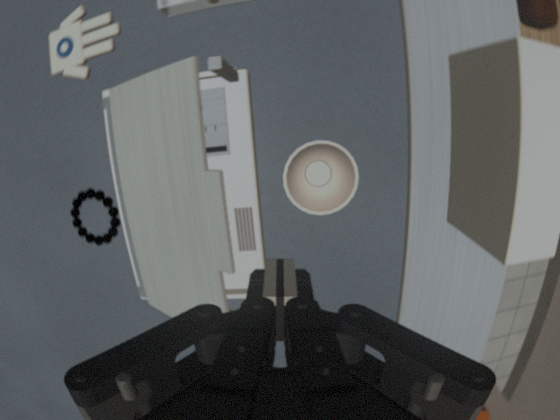

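The wrist view shows the flap lip edge running from about (205,168) to (230,272). The fingertip at (280,265) is behind it and the dish is at (320,178).

```bash
python3 - <<'E'
from h import *
s=np.load("s.npy"); c=viewer.get_calibration("wrist")
a=np.radians(35); x=-.065+.16*np.cos(a); z=.05+.16*np.sin(a)
P=S2W(s,[[x,.04,z],[x,-.04,z],[.08,.125,.03],[.08,-.125,.03],[.066,.117,.128]]); print(proj(c,P,True).round(0).tolist(),P.round(3).tolist())
for u,v in [(205,168),(222,168),(230,272),(219,272)]: print(atz(c,u,v,.142,True).round(3))
for u,v in [(247,70),(265,295)]: print(atz(c,u,v,.03,True).round(3))
print(atz(c,320,178,.035,True))
E
```

```text
[[221.0, 171.0], [234.0, 274.0], [247.0, 68.0], [266.0, 292.0], [215.0, 63.0]] [[0.665, 0.007, 0.142], [0.666, -0.073, 0.142], [0.679, 0.092, 0.03], [0.681, -0.158, 0.03], [0.665, 0.084, 0.128]]
[0.655 0.01  0.142]
[0.667 0.009 0.142]
[ 0.664 -0.071  0.142]
[ 0.655 -0.071  0.142]
[0.678 0.09  0.03 ]
[ 0.679 -0.163  0.03 ]
[ 0.74568662 -0.02452275  0.035     ]
```

{"fn": "arm_command", "kwargs": {
  "increments": [
    {"dx": 0, "dy": 0, "dz": 3, "wx": 0, "wy": 0, "wz": -0.06, "grip": 0},
    {"dx": 0, "dy": 0, "dz": 6, "wx": 0, "wy": 0, "wz": -0.06, "grip": 0},
    {"dx": 0, "dy": 0, "dz": 9.7, "wx": 0, "wy": 0, "wz": -0.06, "grip": 0},
    {"dx": 0, "dy": -0.7, "dz": 9.7, "wx": 0, "wy": 0, "wz": -0.06, "grip": 0},
    {"dx": 0, "dy": -1.4, "dz": 9.7, "wx": 0, "wy": 0, "wz": -0.06, "grip": 0},
    {"dx": 0, "dy": -1.4, "dz": 9.7, "wx": 0, "wy": 0, "wz": -0.06, "grip": 0}
  ]
}}

```text
clock: 2.75
eef_pos: [0.6904, -0.0345, 0.1269]
tool_rot: [0.711, 0.703, 0.001, 0.001]
ft_force: [0.7, 0.2, 0.6]
grip_width: 0.0
grasp_force: 0.0
```

```bash
python3 st.py "[.681,-.034,.122]" 1.571
```

```text
{'clock': 2.75, 'joint_pos': [-0.05, 0.679, 0.42, 1.309, 0.0, 1.532], 'eef_pos': [0.69, -0.035, 0.127], 'tool_rot': [0.711, 0.703, 0.001, 0.001], 'grip_width': 0.0, 'ft_force': [0.658, 0.198, 0.612]}
d [ 0.04 -0.95  0.49] w [ 0.003  0.    -0.011]
```

{"fn": "arm_command", "kwargs": {
  "increments": [
    {"dx": 0, "dy": -0.9, "dz": 0, "wx": 0, "wy": 0, "wz": 0, "grip": 0},
    {"dx": 0, "dy": -1.3, "dz": -0.5, "wx": 0, "wy": 0, "wz": 0, "grip": 0},
    {"dx": 0, "dy": -1.7, "dz": -1.0, "wx": 0, "wy": 0, "wz": 0, "grip": 0},
    {"dx": 0, "dy": -2.7, "dz": -2.1, "wx": 0, "wy": 0, "wz": 0, "grip": 0},
    {"dx": 0, "dy": -3.7, "dz": -3.0, "wx": 0, "wy": 0, "wz": 0, "grip": 0},
    {"dx": 0, "dy": -4.8, "dz": -3.9, "wx": 0, "wy": 0, "wz": 0, "grip": 0},
    {"dx": 0, "dy": -6.0, "dz": -4.6, "wx": 0, "wy": 0, "wz": 0, "grip": 0},
    {"dx": 0, "dy": -7.2, "dz": -5.3, "wx": 0, "wy": 0, "wz": 0, "grip": 0},
    {"dx": 0, "dy": -8.5, "dz": -5.8, "wx": 0, "wy": 0, "wz": 0, "grip": 0},
    {"dx": 0, "dy": -9.9, "dz": -6.2, "wx": 0, "wy": 0, "wz": 0, "grip": 0}
  ]
}}

```text
clock: 3.75
eef_pos: [0.5971, -0.0345, 0.1935]
tool_rot: [0.711, 0.703, 0.006, 0.007]
ft_force: [6.4, -1.5, 11.8]
grip_width: 0.0001
grasp_force: 4.5
```

```bash
python3 st.py "[.5914,-.034,.1845]" 1.571
```

```text
{'clock': 3.75, 'joint_pos': [-0.057, 0.439, 0.189, 1.303, -0.001, 1.524], 'eef_pos': [0.597, -0.034, 0.193], 'tool_rot': [0.711, 0.703, 0.006, 0.007], 'grip_width': 0.0, 'ft_force': [6.372, -1.474, 11.806]}
d [ 0.04 -0.59  0.89] w [ 0.018  0.002 -0.011]
```

```bash
python3 - <<'E'
from h import *
p,d=viewer.camera("side"); q,_=viewer.camera("scene")
a=cv2.resize(p[100:280,180:370],None,fx=2,fy=2,interpolation=2); b=cv2.resize(q[150:330,170:370],None,fx=2,fy=2,interpolation=2)
cv2.imwrite("pics/c2.png",np.hstack([a,b])[:,:,::-1])
E
```

```text
(no output)
```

View pics/c2.png

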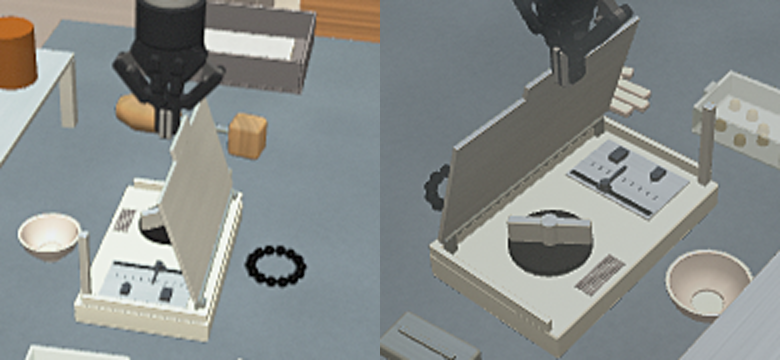

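The flap is raised to about 73° above level and the fingertip is behind its lip, as planned. The bar is visible in the scene crop at (550,228), roughly along station y, and the needle is near (605,180). Next I'll hold briefly to read the static force, then carry on.

{"fn": "arm_command", "kwargs": {
  "increments": [
    {"dx": 0, "dy": 0, "dz": 0, "wx": 0, "wy": 0, "wz": 0, "grip": 0},
    {"dx": 0, "dy": -1.3, "dz": -0.2, "wx": 0, "wy": 0, "wz": 0, "grip": 0},
    {"dx": 0, "dy": -2.7, "dz": -0.4, "wx": 0, "wy": 0, "wz": 0, "grip": 0},
    {"dx": 0, "dy": -2.7, "dz": -0.4, "wx": 0, "wy": 0, "wz": 0, "grip": 0}
  ]
}}

```text
clock: 4.25
eef_pos: [0.564, -0.0333, 0.1928]
tool_rot: [0.711, 0.703, 0.001, 0.001]
ft_force: [0.0, -0.4, -0.8]
grip_width: 0.0001
grasp_force: 0.0
```

```bash
python3 st.py "[.564,-.034,.189]" 1.571
```

```text
{'clock': 4.25, 'joint_pos': [-0.059, 0.385, 0.106, 1.289, -0.0, 1.522], 'eef_pos': [0.564, -0.033, 0.193], 'tool_rot': [0.711, 0.703, 0.001, 0.001], 'grip_width': 0.0, 'ft_force': [0.048, -0.396, -0.833]}
d [-0.07  0.    0.38] w [ 0.003  0.    -0.01 ]
```

{"fn": "arm_command", "kwargs": {
  "increments": [
    {"dx": 0, "dy": -1.4, "dz": 0.3, "wx": 0, "wy": 0, "wz": 0, "grip": 0},
    {"dx": 0, "dy": -2.6, "dz": 0.35, "wx": 0, "wy": 0, "wz": 0, "grip": 0},
    {"dx": 0, "dy": -3.8, "dz": 0.5, "wx": 0, "wy": 0, "wz": 0, "grip": 0},
    {"dx": 0, "dy": -5.0, "dz": 0.8, "wx": 0, "wy": 0, "wz": 0, "grip": 0},
    {"dx": 0, "dy": -6.2, "dz": 1.1, "wx": 0, "wy": 0, "wz": 0, "grip": 0},
    {"dx": 0, "dy": -7.3, "dz": 1.6, "wx": 0, "wy": 0, "wz": 0, "grip": 0},
    {"dx": 0, "dy": -8.4, "dz": 2.2, "wx": 0, "wy": 0, "wz": 0, "grip": 0},
    {"dx": 0, "dy": -9.2, "dz": 2.7, "wx": 0, "wy": 0, "wz": 0, "grip": 0},
    {"dx": 0, "dy": -9.8, "dz": 3.1, "wx": 0, "wy": 0, "wz": 0, "grip": 0},
    {"dx": 0, "dy": -9.8, "dz": 3.1, "wx": 0, "wy": 0, "wz": 0, "grip": 0}
  ]
}}

```text
clock: 5.25
eef_pos: [0.4654, -0.0322, 0.1589]
tool_rot: [0.711, 0.704, -0.0, -0.001]
ft_force: [0.4, -1.1, -0.1]
grip_width: 0.0001
grasp_force: 0.0
```

```bash
python3 st.py "[.458,-.034,.155]" 1.571
```

```text
{'clock': 5.25, 'joint_pos': [-0.069, 0.223, -0.213, 1.136, 0.0, 1.512], 'eef_pos': [0.465, -0.032, 0.159], 'tool_rot': [0.711, 0.704, -0.0, -0.001], 'grip_width': 0.0, 'ft_force': [0.396, -1.127, -0.131]}
d [-0.19 -0.73  0.39] w [-0.001 -0.    -0.01 ]
```

{"fn": "arm_command", "kwargs": {
  "increments": [
    {"dx": 0, "dy": -0.2, "dz": 0.15, "wx": 0, "wy": 0, "wz": 0, "grip": 0},
    {"dx": 0, "dy": -0.4, "dz": 0.3, "wx": 0, "wy": 0, "wz": 0, "grip": 0},
    {"dx": 0, "dy": -0.5, "dz": 0.4, "wx": 0, "wy": 0, "wz": 0, "grip": 0}
  ]
}}

```text
clock: 5.55
eef_pos: [0.4615, -0.0322, 0.1554]
tool_rot: [0.711, 0.704, 0.0, 0.0]
ft_force: [1.3, -0.5, 2.6]
grip_width: -0.0002
grasp_force: 0.6
```

```bash
python3 st.py "[.458,-.034,.155]" 1.571; cat > m.py <<'E'
# flap angle + scale look: save side and scene crops, fit flap plane from depth
from h import *
s=np.load("s.npy")
for n in ("side","scene"):
    p,d=viewer.camera(n); c=viewer.get_calibration(n); f=210/np.tan(np.radians(c["fovy"]/2)); V=np.array(c["view"])
    v,u=np.mgrid[:420,:560]; q=np.stack([(u-c["cx"])/f*d,-(v-c["cy"])/f*d,-d],-1); P=((q-V[:3,3])@V[:3,:3])[d>0]
    Q=W2S(s,P); m=(abs(Q[:,1])<.11)&(Q[:,0]<.12)&(Q[:,0]>-.2)&(Q[:,2]>.075)&(Q[:,2]<.25)&(np.hypot(Q[:,0]+.065,Q[:,2]-.05)<.165)&(abs(Q[:,1])>.06); Q=Q[m]
    phi=np.arctan2(Q[:,2]-.05,Q[:,0]+.065); print(n,m.sum(),"flap angle",np.percentile(phi,[10,50,90]).round(3)-np.radians(35))
E
python3 m.py
```

```text
{'clock': 5.55, 'joint_pos': [-0.07, 0.217, -0.231, 1.123, 0.0, 1.511], 'eef_pos': [0.462, -0.032, 0.155], 'tool_rot': [0.711, 0.704, 0.0, 0.0], 'grip_width': -0.0, 'ft_force': [1.268, -0.494, 2.555]}
d [-0.18 -0.35  0.04] w [ 0.   -0.   -0.01]
side 504 flap angle [1.58913476 1.60913476 1.62213476]
scene 2558 flap angle [1.58613476 1.61613476 1.63813476]
```

{"fn": "arm_command", "kwargs": {
  "increments": [
    {"dx": 0, "dy": -0.25, "dz": 0.2, "wx": 0, "wy": 0, "wz": 0, "grip": 0},
    {"dx": 0, "dy": -0.5, "dz": 0.4, "wx": 0, "wy": 0, "wz": 0, "grip": 0},
    {"dx": 0, "dy": -0.5, "dz": 0.4, "wx": 0, "wy": 0, "wz": 0, "grip": 0},
    {"dx": 0, "dy": 2, "dz": -1, "wx": 0, "wy": 0, "wz": 0, "grip": 0},
    {"dx": 0, "dy": 6, "dz": -4, "wx": 0, "wy": 0, "wz": 0, "grip": 2},
    {"dx": -1, "dy": 10, "dz": -7, "wx": 0, "wy": 0, "wz": 0, "grip": 4},
    {"dx": -1, "dy": 13, "dz": -7, "wx": 0, "wy": 0, "wz": 0, "grip": 4},
    {"dx": -1, "dy": 13, "dz": -7, "wx": 0, "wy": 0, "wz": 0, "grip": 4}
  ]
}}

```text
clock: 6.45
eef_pos: [0.5943, -0.0437, 0.2243]
tool_rot: [0.711, 0.704, 0.0, 0.0]
ft_force: [-0.1, -0.3, -0.3]
grip_width: 0.0399
grasp_force: 0.0
```

```bash
python3 st.py "[.603,-.079,.15]" 1.571;python3 m.py; python3 - <<'E'
from h import *
p,d=viewer.camera("wrist"); c=viewer.get_calibration("wrist"); np.save("w2.npy",p)
s=np.load("s.npy")
# rectified top view of the scale plane z=.0385: 5 px/mm? station x -50..60, y 30..125
def rect(p,c,z,xs,ys,k,fish):
    X,Y=np.meshgrid(np.arange(xs[0],xs[1],1/k),np.arange(ys[0],ys[1],1/k)); W=S2W(s,np.c_[X.ravel(),Y.ravel(),0*X.ravel()+z*1e3]/1e3)
    uv=proj(c,W,fish).reshape(*X.shape,2).astype(np.float32); return cv2.remap(p,uv[...,0],uv[...,1],cv2.INTER_LINEAR)
q,_=viewer.camera("scene"); r,_=viewer.camera("side")
R_=[rect(p,c,.0385,(-45,55),(40,120),2.6,True),rect(q,viewer.get_calibration("scene"),.0385,(-45,55),(40,120),2.6,False),rect(r,viewer.get_calibration("side"),.0385,(-45,55),(40,120),2.6,False)]
top=np.hstack(R_); b=np.zeros((300,top.shape[1],3),np.uint8); w=cv2.resize(p,(400,300)); b[:,:400]=w
kn=rect(q,viewer.get_calibration("scene"),.063,(-45,51),(-90,6),3,False); b[:288,450:450+288]=kn[:288,:288]
cv2.imwrite("pics/r2.png",np.vstack([top,b])[:,:,::-1]); print(top.shape)
E
```

```text
{'clock': 6.45, 'joint_pos': [-0.074, 0.436, 0.265, 1.399, 0.0, 1.507], 'eef_pos': [0.594, -0.044, 0.224], 'tool_rot': [0.711, 0.704, 0.0, 0.0], 'grip_width': 0.04, 'ft_force': [-0.124, -0.253, -0.349]}
d [-3.52  0.9   7.44] w [ 0.001 -0.    -0.01 ]
side 682 flap angle [1.62813476 1.64713476 1.66013476]
scene 2314 flap angle [1.61713476 1.65113476 1.67213476]
(209, 780, 3)
```

View pics/r2.png

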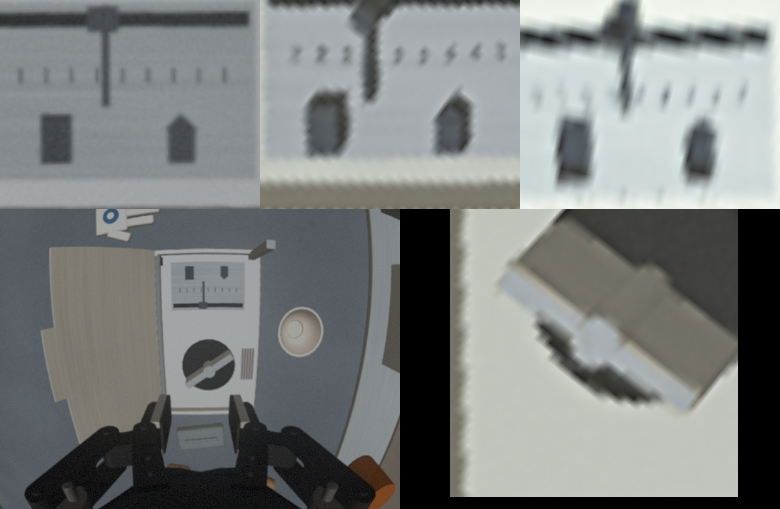

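The flap is at its stop (about 1.65 rad). In the rectified wrist view the needle is at column 105 and the pointed tab's tip at 180, with ticks 25.6 px (10 mm) apart. That means the needle has to move about +29 mm, or 3.6 rad counter-clockwise. The bar lies at about 34° and the hub is where it should be. I'll grip the bar and twist.

```bash
python3 st.py "[.603,-.079,.10]" .6; python3 st.py "[.603,-.079,.042]" .6
```

```text
{'clock': 6.7, 'joint_pos': [-0.073, 0.429, 0.256, 1.4, -0.0, 1.507], 'eef_pos': [0.59, -0.043, 0.225], 'tool_rot': [0.711, 0.704, -0.001, -0.001], 'grip_width': 0.04, 'ft_force': [-0.236, -0.087, -0.416]}
d [-3.55  1.41 12.46] w [-0.002  0.001  0.961]
{'clock': 6.7, 'joint_pos': [-0.073, 0.429, 0.256, 1.4, -0.0, 1.507], 'eef_pos': [0.59, -0.043, 0.225], 'tool_rot': [0.711, 0.704, -0.001, -0.001], 'grip_width': 0.04, 'ft_force': [-0.236, -0.087, -0.416]}
d [-3.56  1.42 18.26] w [-0.002  0.001  0.961]
```

{"fn": "arm_command", "kwargs": {
  "increments": [
    {"dx": -1, "dy": 0.5, "dz": 2, "wx": 0, "wy": 0, "wz": 0.15, "grip": 4},
    {"dx": -2, "dy": 1, "dz": 4, "wx": 0, "wy": 0, "wz": 0.3, "grip": 4},
    {"dx": -3, "dy": 1.4, "dz": 6, "wx": 0, "wy": 0, "wz": 0.45, "grip": 4},
    {"dx": -3.55, "dy": 1.4, "dz": 8, "wx": 0, "wy": 0, "wz": 0.6, "grip": 4},
    {"dx": -3.55, "dy": 1.4, "dz": 10, "wx": 0, "wy": 0, "wz": 0.75, "grip": 4},
    {"dx": -3.55, "dy": 1.4, "dz": 12, "wx": 0, "wy": 0, "wz": 0.9, "grip": 4},
    {"dx": -3.55, "dy": 1.4, "dz": 12.4, "wx": 0, "wy": 0, "wz": 0.96, "grip": 4},
    {"dx": -3.55, "dy": 1.4, "dz": 12.4, "wx": 0, "wy": 0, "wz": 0.96, "grip": 4},
    {"dx": -3.55, "dy": 1.4, "dz": 12.4, "wx": 0, "wy": 0, "wz": 0.96, "grip": 4}
  ]
}}

```text
clock: 7.6
eef_pos: [0.6044, -0.0791, 0.1019]
tool_rot: [0.955, 0.297, 0.0, 0.0]
ft_force: [0.2, 0.2, -0.3]
grip_width: 0.0399
grasp_force: 0.0
```

```bash
python3 st.py "[.603,-.079,.042]" .6
```

```text
{'clock': 7.6, 'joint_pos': [-0.13, 0.535, 0.098, 1.134, -0.0, 2.409], 'eef_pos': [0.604, -0.079, 0.102], 'tool_rot': [0.955, 0.297, 0.0, 0.0], 'grip_width': 0.04, 'ft_force': [0.179, 0.212, -0.264]}
d [-0.11 -0.08  5.99] w [ 0.    -0.     0.002]
```

{"fn": "arm_command", "kwargs": {
  "increments": [
    {"dx": -0.1, "dy": -0.1, "dz": 2, "wx": 0, "wy": 0, "wz": 0, "grip": 4},
    {"dx": -0.1, "dy": -0.1, "dz": 4, "wx": 0, "wy": 0, "wz": 0, "grip": 4},
    {"dx": -0.1, "dy": -0.1, "dz": 5.5, "wx": 0, "wy": 0, "wz": 0, "grip": 4},
    {"dx": -0.1, "dy": -0.1, "dz": 5.8, "wx": 0, "wy": 0, "wz": 0, "grip": 4},
    {"dx": -0.1, "dy": -0.1, "dz": 5.8, "wx": 0, "wy": 0, "wz": 0, "grip": 2},
    {"dx": -0.1, "dy": -0.1, "dz": 5.8, "wx": 0, "wy": 0, "wz": 0, "grip": 1.4},
    {"dx": -0.1, "dy": -0.1, "dz": 5.8, "wx": 0, "wy": 0, "wz": 0, "grip": 1.2},
    {"dx": -0.1, "dy": -0.1, "dz": 5.8, "wx": 0, "wy": 0, "wz": 0, "grip": 1.1}
  ]
}}

```text
clock: 8.4
eef_pos: [0.6026, -0.0772, 0.0445]
tool_rot: [0.955, 0.297, -0.0, -0.002]
ft_force: [-3.7, 4.2, 0.9]
grip_width: 0.0159
grasp_force: 58.5
```

```bash
python3 st.py "[.603,-.079,.042]" .6
```

```text
{'clock': 8.4, 'joint_pos': [-0.129, 0.586, 0.023, 1.009, 0.003, 2.411], 'eef_pos': [0.603, -0.077, 0.045], 'tool_rot': [0.955, 0.297, -0.0, -0.002], 'grip_width': 0.016, 'ft_force': [-3.684, 4.208, 0.872]}
d [-0.07  0.17  0.25] w [-0.003 -0.001  0.002]
```

{"fn": "arm_command", "kwargs": {
  "increments": [
    {"dx": 0.05, "dy": -0.17, "dz": 0, "wx": 0, "wy": 0, "wz": -0.12, "grip": 1.1},
    {"dx": 0.05, "dy": -0.17, "dz": 0, "wx": 0, "wy": 0, "wz": -0.24, "grip": 1.1},
    {"dx": 0.05, "dy": -0.17, "dz": 0, "wx": 0, "wy": 0, "wz": -0.36, "grip": 1.1},
    {"dx": 0.05, "dy": -0.17, "dz": 0, "wx": 0, "wy": 0, "wz": -0.48, "grip": 1.1},
    {"dx": 0.05, "dy": -0.17, "dz": 0, "wx": 0, "wy": 0, "wz": -0.6, "grip": 1.1},
    {"dx": 0.05, "dy": -0.17, "dz": 0, "wx": 0, "wy": 0, "wz": -0.6, "grip": 1.1}
  ]
}}

```text
clock: 9.0
eef_pos: [0.6025, -0.0771, 0.0445]
tool_rot: [0.825, 0.565, -0.0, -0.0]
ft_force: [-3.5, 0.8, 3.0]
grip_width: 0.0156
grasp_force: 58.9
```

```bash
cat > look.py <<'E'
from h import *
import sys
s=np.load("s.npy")
def rect(p,c,z,xs,ys,k,fish):
    X,Y=np.meshgrid(np.arange(xs[0],xs[1],1/k),np.arange(ys[0],ys[1],1/k)); W=S2W(s,np.c_[X.ravel(),Y.ravel(),0*X.ravel()+z*1e3]/1e3)
    uv=proj(c,W,fish).reshape(*X.shape,2).astype(np.float32); return cv2.remap(p,uv[...,0],uv[...,1],cv2.INTER_LINEAR)
o=[]
for n in ("wrist","scene","side"):
    c=viewer.get_calibration(n); p,_=viewer.camera(n)
    im=rect(p,c,.0385,(-45,55),(40,120),4,n=="wrist"); np.save(f"rect_{n}.npy",im); o.append(im)
t=np.hstack([o[0],o[1]]); b=np.zeros_like(t); b[:,:400]=o[2]; b[:300,400:]=cv2.resize(p,(400,300)) if n!="side" else cv2.resize(viewer.camera("wrist")[0],(400,300))
cv2.imwrite(sys.argv[1],np.vstack([t,b])[:600,:,::-1])
# needle column per view: darkest column of the strip where only the needle lies (y 62..67)
for n,im in zip(("wrist","scene","side"),o):
    g=im[84:112].mean(2).mean(0); i=g.argmin(); print(n,"needle x",-45+i/4,"contrast",np.median(g)-g[i])
E
python3 st.py; python3 look.py pics/l3.png
```

```text
{'clock': 9.0, 'joint_pos': [-0.127, 0.585, 0.021, 1.007, 0.0, 1.813], 'eef_pos': [0.603, -0.077, 0.045], 'tool_rot': [0.825, 0.565, -0.0, -0.0], 'grip_width': 0.016, 'ft_force': [-3.492, 0.798, 3.018]}
wrist needle x 2.25 contrast 87.16666666666667
scene needle x 2.25 contrast 99.48214285714282
side needle x -0.25 contrast 122.76190476190474
```

View pics/l3.png

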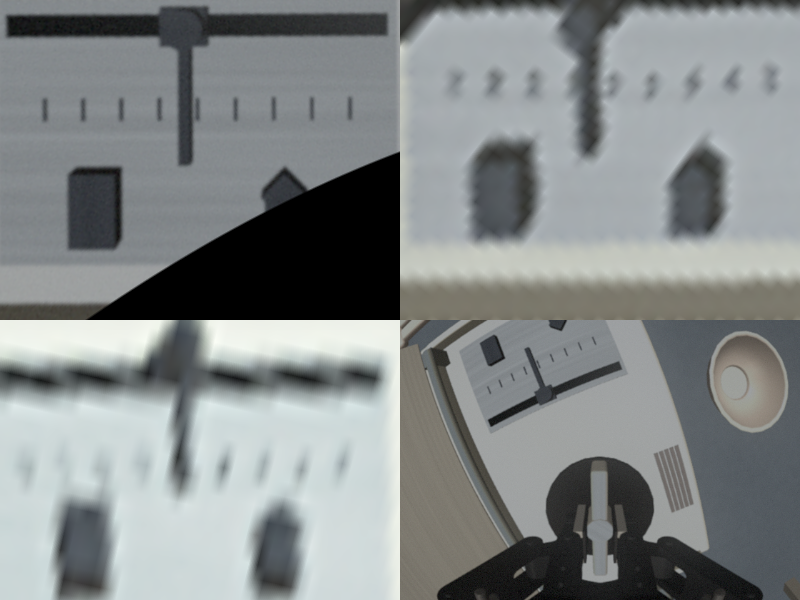

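The close wrist view shows the needle at column 185 and the pointed tip at 286 (4 px/mm), so 25 mm remain. The knob turns the needle in the right direction, and the hub is gripped squarely. I'll keep twisting.

{"fn": "arm_command", "kwargs": {
  "increments": [
    {"dx": 0, "dy": 0, "dz": 0, "wx": 0, "wy": 0, "wz": -0.14, "grip": 1.1},
    {"dx": 0, "dy": 0, "dz": 0, "wx": 0, "wy": 0, "wz": -0.28, "grip": 1.1},
    {"dx": 0, "dy": 0, "dz": 0, "wx": 0, "wy": 0, "wz": -0.42, "grip": 1.1},
    {"dx": 0, "dy": 0, "dz": 0, "wx": 0, "wy": 0, "wz": -0.56, "grip": 1.1},
    {"dx": 0, "dy": 0, "dz": 0, "wx": 0, "wy": 0, "wz": -0.7, "grip": 1.1},
    {"dx": 0, "dy": 0, "dz": 0, "wx": 0, "wy": 0, "wz": -0.84, "grip": 1.1},
    {"dx": 0, "dy": 0, "dz": 0, "wx": 0, "wy": 0, "wz": -0.98, "grip": 1.1},
    {"dx": 0, "dy": 0, "dz": 0, "wx": 0, "wy": 0, "wz": -1.12, "grip": 1.1},
    {"dx": 0, "dy": 0, "dz": 0, "wx": 0, "wy": 0, "wz": -1.26, "grip": 1.1},
    {"dx": 0, "dy": 0, "dz": 0, "wx": 0, "wy": 0, "wz": -1.4, "grip": 1.1}
  ]
}}

```text
clock: 10.2
eef_pos: [0.6022, -0.0772, 0.0445]
tool_rot: [0.265, 0.964, -0.0, -0.0]
ft_force: [-5.8, 0.2, 7.0]
grip_width: 0.0159
grasp_force: 59.4
```

```bash
python3 st.py; python3 look.py pics/l4.png
```

```text
{'clock': 10.2, 'joint_pos': [-0.127, 0.585, 0.021, 1.007, -0.0, 0.41], 'eef_pos': [0.602, -0.077, 0.044], 'tool_rot': [0.265, 0.964, -0.0, -0.0], 'grip_width': 0.016, 'ft_force': [-5.818, 0.17, 7.009]}
wrist needle x 9.75 contrast 76.59523809523807
scene needle x -16.25 contrast 113.20833333333333
side needle x 11.5 contrast 125.22023809523809
```

{"fn": "arm_command", "kwargs": {
  "increments": [
    {"dx": 0, "dy": 0, "dz": 0, "wx": 0, "wy": 0, "wz": -0.14, "grip": 1.1},
    {"dx": 0, "dy": 0, "dz": 0, "wx": 0, "wy": 0, "wz": -0.28, "grip": 1.1},
    {"dx": 0, "dy": 0, "dz": 0, "wx": 0, "wy": 0, "wz": -0.42, "grip": 1.1},
    {"dx": 0, "dy": 0, "dz": 0, "wx": 0, "wy": 0, "wz": -0.56, "grip": 1.1},
    {"dx": 0, "dy": 0, "dz": 0, "wx": 0, "wy": 0, "wz": -0.7, "grip": 1.1},
    {"dx": 0, "dy": 0, "dz": 0, "wx": 0, "wy": 0, "wz": -0.84, "grip": 1.1},
    {"dx": 0, "dy": 0, "dz": 0, "wx": 0, "wy": 0, "wz": -0.98, "grip": 1.1},
    {"dx": 0, "dy": 0, "dz": 0, "wx": 0, "wy": 0, "wz": -1.12, "grip": 1.1},
    {"dx": 0, "dy": 0, "dz": 0, "wx": 0, "wy": 0, "wz": -1.26, "grip": 1.1},
    {"dx": 0, "dy": 0, "dz": 0, "wx": 0, "wy": 0, "wz": -1.4, "grip": 1.1}
  ]
}}

```text
clock: 11.4
eef_pos: [0.6023, -0.0775, 0.0445]
tool_rot: [-0.418, 0.908, -0.0, -0.0]
ft_force: [-4.4, -0.7, 6.5]
grip_width: 0.0151
grasp_force: 59.4
```

```bash
python3 st.py; python3 look.py pics/l5.png
```

```text
{'clock': 11.4, 'joint_pos': [-0.128, 0.585, 0.021, 1.007, -0.001, -0.99], 'eef_pos': [0.602, -0.078, 0.044], 'tool_rot': [-0.418, 0.908, -0.0, -0.0], 'grip_width': 0.015, 'ft_force': [-4.417, -0.659, 6.455]}
wrist needle x 24.0 contrast 10.922619047619047
scene needle x 25.25 contrast 104.1904761904762
side needle x 23.0 contrast 116.55357142857139
```

View pics/l5.png

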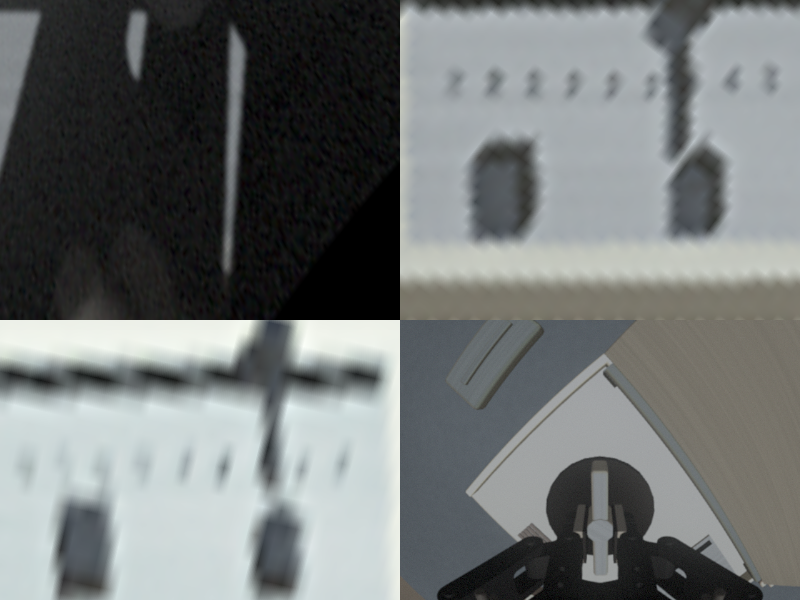

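The scene and side views show the needle 2–4 mm short of the pointed tip. I'll turn a little more, then lift off and check from above.

{"fn": "arm_command", "kwargs": {
  "increments": [
    {"dx": 0, "dy": 0, "dz": 0, "wx": 0, "wy": 0, "wz": -0.12, "grip": 1.1},
    {"dx": 0, "dy": 0, "dz": 0, "wx": 0, "wy": 0, "wz": -0.26, "grip": 1.1},
    {"dx": 0, "dy": 0, "dz": 0, "wx": 0, "wy": 0, "wz": -0.26, "grip": 1.1},
    {"dx": 0, "dy": 0, "dz": 0, "wx": 0, "wy": 0, "wz": -0.26, "grip": 4},
    {"dx": 0, "dy": 0, "dz": 0, "wx": 0, "wy": 0, "wz": -0.26, "grip": 4},
    {"dx": 0, "dy": 0, "dz": -2, "wx": 0, "wy": 0, "wz": -0.26, "grip": 4},
    {"dx": 0, "dy": 0, "dz": -6, "wx": 0, "wy": 0, "wz": -0.26, "grip": 4},
    {"dx": 0, "dy": 0, "dz": -10, "wx": 0, "wy": 0, "wz": -0.26, "grip": 4}
  ]
}}

```text
clock: 12.4
eef_pos: [0.6029, -0.0771, 0.1436]
tool_rot: [-0.53, 0.848, 0.0, -0.0]
ft_force: [1.8, -0.6, 0.2]
grip_width: 0.0401
grasp_force: 0.0
```

```bash
python3 st.py "[.63,-.079,.17]" 1.571; python3 look.py pics/l6.png
```

```text
{'clock': 12.4, 'joint_pos': [-0.127, 0.501, 0.157, 1.227, 0.0, -1.246], 'eef_pos': [0.603, -0.077, 0.144], 'tool_rot': [-0.53, 0.848, 0.0, -0.0], 'grip_width': 0.04, 'ft_force': [1.773, -0.596, 0.223]}
d [-1.02 -2.52 -2.64] w [-0.000e+00 -1.000e-03  2.689e+00]
wrist needle x -13.75 contrast 82.62499999999999
scene needle x 26.75 contrast 97.45833333333336
side needle x 24.0 contrast 136.84523809523813
```

{"fn": "arm_command", "kwargs": {
  "increments": [
    {"dx": 0, "dy": -1, "dz": -2.6, "wx": 0, "wy": 0, "wz": 0.15, "grip": 4},
    {"dx": -1, "dy": -2.5, "dz": -2.6, "wx": 0, "wy": 0, "wz": 0.3, "grip": 4},
    {"dx": -1, "dy": -2.5, "dz": -2.6, "wx": 0, "wy": 0, "wz": 0.45, "grip": 4},
    {"dx": -1, "dy": -2.5, "dz": -2.6, "wx": 0, "wy": 0, "wz": 0.6, "grip": 4},
    {"dx": -1, "dy": -2.5, "dz": -2.6, "wx": 0, "wy": 0, "wz": 0.75, "grip": 4},
    {"dx": -1, "dy": -2.5, "dz": -2.6, "wx": 0, "wy": 0, "wz": 0.9, "grip": 4},
    {"dx": -1, "dy": -2.5, "dz": -2.6, "wx": 0, "wy": 0, "wz": 1.05, "grip": 4},
    {"dx": -1, "dy": -2.5, "dz": -2.6, "wx": 0, "wy": 0, "wz": 1.2, "grip": 4},
    {"dx": -1, "dy": -2.5, "dz": -2.6, "wx": 0, "wy": 0, "wz": 1.35, "grip": 4},
    {"dx": -1, "dy": -2.5, "dz": -2.6, "wx": 0, "wy": 0, "wz": 1.5, "grip": 4}
  ]
}}

```text
clock: 13.6
eef_pos: [0.6289, -0.0789, 0.1669]
tool_rot: [0.192, 0.981, -0.0, -0.002]
ft_force: [-1.0, -0.4, -0.2]
grip_width: 0.0398
grasp_force: 0.0
```

{"fn": "arm_command", "kwargs": {
  "increments": [
    {"dx": 0, "dy": 0, "dz": 0, "wx": 0, "wy": 0, "wz": 0.15, "grip": 4},
    {"dx": 0, "dy": 0, "dz": 0, "wx": 0, "wy": 0, "wz": 0.3, "grip": 4},
    {"dx": 0, "dy": 0, "dz": 0, "wx": 0, "wy": 0, "wz": 0.45, "grip": 4},
    {"dx": 0, "dy": 0, "dz": 0, "wx": 0, "wy": 0, "wz": 0.6, "grip": 4},
    {"dx": 0, "dy": 0, "dz": 0, "wx": 0, "wy": 0, "wz": 0.75, "grip": 4},
    {"dx": 0, "dy": 0, "dz": 0, "wx": 0, "wy": 0, "wz": 0.9, "grip": 4},
    {"dx": 0, "dy": 0, "dz": 0, "wx": 0, "wy": 0, "wz": 1.05, "grip": 4},
    {"dx": 0, "dy": 0, "dz": 0, "wx": 0, "wy": 0, "wz": 1.19, "grip": 4},
    {"dx": 0, "dy": 0, "dz": 0, "wx": 0, "wy": 0, "wz": 1.19, "grip": 4}
  ]
}}

```text
clock: 14.5
eef_pos: [0.629, -0.079, 0.1671]
tool_rot: [0.707, 0.707, -0.001, -0.001]
ft_force: [-1.1, 0.4, 0.8]
grip_width: 0.0401
grasp_force: 0.0
```

```bash
python3 st.py "[.603,-.078,.042]" 1.571; python3 look.py pics/l7.png; python3 m.py; python3 -c "
from h import *
import numpy as np
c=viewer.get_calibration('wrist');V=np.array(c['view']);print(W2S(np.load('s.npy'),-V[:3,:3].T@V[:3,3]))"
```

```text
{'clock': 14.5, 'joint_pos': [-0.125, 0.542, 0.286, 1.318, 0.0, 1.446], 'eef_pos': [0.629, -0.079, 0.167], 'tool_rot': [0.707, 0.707, -0.001, -0.001], 'grip_width': 0.04, 'ft_force': [-1.098, 0.357, 0.763]}
d [ 0.09 -2.56 12.52] w [-0.003 -0.    -0.   ]
wrist needle x 25.5 contrast 67.54166666666666
scene needle x -41.25 contrast 102.30357142857147
side needle x 24.0 contrast 137.51785714285717
side 684 flap angle [1.62613476 1.64713476 1.66013476]
scene 1535 flap angle [1.62213476 1.65313476 1.67613476]
[[0.03016412 0.03238651 0.31066985]]
```

View pics/l7.png

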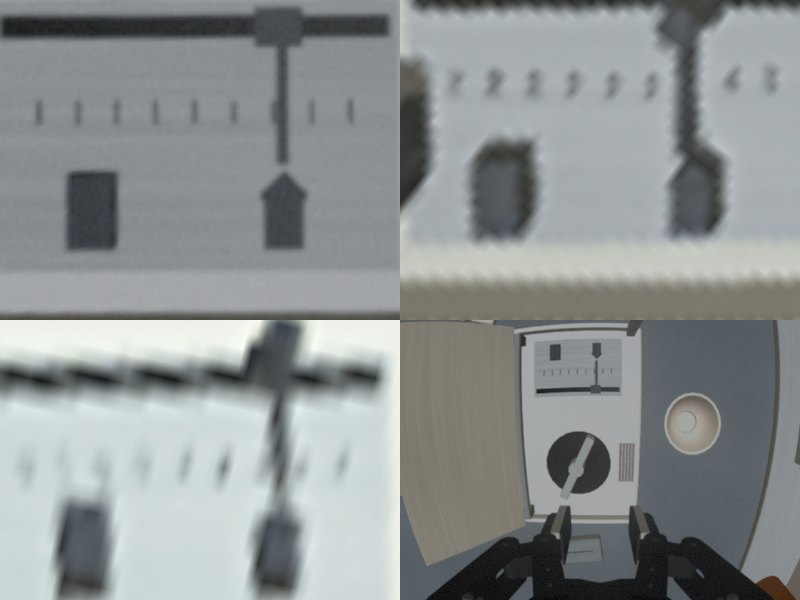

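From straight above, the needle tip is at column 283 and the pointed tip at 284. They line up within about 0.5 mm, and the flap is still at 1.65 rad. Next I'll go round in front of the flap to close it.

{"fn": "arm_command", "kwargs": {
  "increments": [
    {"dx": 0, "dy": 0, "dz": -4, "wx": 0, "wy": 0, "wz": 0, "grip": 0},
    {"dx": 2, "dy": -1, "dz": -8, "wx": 0, "wy": 0, "wz": 0, "grip": 0},
    {"dx": 4.5, "dy": -5, "dz": -8.5, "wx": 0, "wy": 0, "wz": 0, "grip": 0},
    {"dx": 4.5, "dy": -9, "dz": -8.5, "wx": 0, "wy": 0, "wz": 0, "grip": 0},
    {"dx": 4.5, "dy": -13, "dz": -8.5, "wx": 0, "wy": 0, "wz": 0, "grip": 0},
    {"dx": 4.5, "dy": -17, "dz": -8.5, "wx": 0, "wy": 0, "wz": 0, "grip": 0},
    {"dx": 4.5, "dy": -21, "dz": -8.5, "wx": 0, "wy": 0, "wz": 0, "grip": 0},
    {"dx": 4.5, "dy": -25, "dz": -8.5, "wx": 0, "wy": 0, "wz": 0, "grip": 0},
    {"dx": 4.5, "dy": -25, "dz": -8.5, "wx": 0, "wy": 0, "wz": 0, "grip": 0}
  ]
}}

```text
clock: 15.7
eef_pos: [0.3747, -0.0339, 0.2543]
tool_rot: [0.707, 0.707, -0.001, -0.001]
ft_force: [1.2, 0.2, 0.2]
grip_width: 0.0001
grasp_force: 0.0
```

```bash
python3 st.py "[.385,-.034,.1526]" 1.571
```

```text
{'clock': 15.7, 'joint_pos': [-0.09, -0.014, -0.227, 1.361, -0.0, 1.48], 'eef_pos': [0.375, -0.034, 0.254], 'tool_rot': [0.707, 0.707, -0.001, -0.001], 'grip_width': 0.0, 'ft_force': [1.196, 0.215, 0.224]}
d [-1.000e-02  1.060e+00  1.017e+01] w [-0.003 -0.     0.   ]
```

{"fn": "arm_command", "kwargs": {
  "increments": [
    {"dx": 0, "dy": 0.4, "dz": 3.5, "wx": 0, "wy": 0, "wz": 0, "grip": 0},
    {"dx": 0, "dy": 0.4, "dz": 7, "wx": 0, "wy": 0, "wz": 0, "grip": 0},
    {"dx": 0, "dy": 0.4, "dz": 10, "wx": 0, "wy": 0, "wz": 0, "grip": 0},
    {"dx": 0, "dy": 1.5, "dz": 10, "wx": 0, "wy": 0, "wz": 0, "grip": 0},
    {"dx": 0, "dy": 2.8, "dz": 10, "wx": 0, "wy": 0, "wz": 0, "grip": 0},
    {"dx": 0, "dy": 3.5, "dz": 10, "wx": 0, "wy": 0, "wz": 0, "grip": 0},
    {"dx": 0, "dy": 3.5, "dz": 10, "wx": 0, "wy": 0, "wz": 0, "grip": 0}
  ]
}}

```text
clock: 16.4
eef_pos: [0.4174, -0.0342, 0.1561]
tool_rot: [0.707, 0.707, 0.001, 0.001]
ft_force: [0.6, 0.5, -0.7]
grip_width: 0.0002
grasp_force: 0.1
```

```bash
python3 st.py "[.417,-.034,.1526]" 1.571
```

```text
{'clock': 16.4, 'joint_pos': [-0.082, 0.131, -0.335, 1.102, -0.0, 1.489], 'eef_pos': [0.417, -0.034, 0.156], 'tool_rot': [0.707, 0.707, 0.001, 0.001], 'grip_width': 0.0, 'ft_force': [0.603, 0.531, -0.692]}
d [ 0.02 -0.04  0.35] w [0.003 0.    0.   ]
```

{"fn": "arm_command", "kwargs": {
  "increments": [
    {"dx": 0, "dy": 1.1, "dz": -0.6, "wx": 0, "wy": 0, "wz": 0, "grip": 0},
    {"dx": 0, "dy": 2.3, "dz": -1.4, "wx": 0, "wy": 0, "wz": 0, "grip": 0},
    {"dx": 0, "dy": 3.5, "dz": -2.0, "wx": 0, "wy": 0, "wz": 0, "grip": 0},
    {"dx": 0, "dy": 4.8, "dz": -2.6, "wx": 0, "wy": 0, "wz": 0, "grip": 0},
    {"dx": 0, "dy": 6.2, "dz": -3.0, "wx": 0, "wy": 0, "wz": 0, "grip": 0},
    {"dx": 0, "dy": 7.5, "dz": -3.3, "wx": 0, "wy": 0, "wz": 0, "grip": 0},
    {"dx": 0, "dy": 8.9, "dz": -3.5, "wx": 0, "wy": 0, "wz": 0, "grip": 0},
    {"dx": 0, "dy": 10.3, "dz": -3.6, "wx": 0, "wy": 0, "wz": 0, "grip": 0},
    {"dx": 0, "dy": 11.5, "dz": -3.5, "wx": 0, "wy": 0, "wz": 0, "grip": 0},
    {"dx": 0, "dy": 12.7, "dz": -3.4, "wx": 0, "wy": 0, "wz": 0, "grip": 0}
  ]
}}

```text
clock: 17.4
eef_pos: [0.5435, -0.034, 0.1899]
tool_rot: [0.707, 0.707, 0.001, 0.001]
ft_force: [-1.5, 0.4, -2.0]
grip_width: -0.0002
grasp_force: 0.8
```

```bash
python3 st.py "[.5443,-.034,.188]" 1.571; python3 m.py
```

```text
{'clock': 17.4, 'joint_pos': [-0.063, 0.347, 0.042, 1.263, 0.0, 1.508], 'eef_pos': [0.543, -0.034, 0.19], 'tool_rot': [0.707, 0.707, 0.001, 0.001], 'grip_width': -0.0, 'ft_force': [-1.532, 0.365, -2.039]}
d [0.   0.08 0.19] w [0.003 0.    0.   ]
side 424 flap angle [0.81213476 0.83113476 0.87913476]
scene 1564 flap angle [0.72413476 0.75913476 0.77313476]
```

{"fn": "arm_command", "kwargs": {
  "increments": [
    {"dx": 0, "dy": 1.2, "dz": 0.3, "wx": 0, "wy": 0, "wz": 0, "grip": 0},
    {"dx": 0, "dy": 2.4, "dz": 0.7, "wx": 0, "wy": 0, "wz": 0, "grip": 0},
    {"dx": 0, "dy": 3.5, "dz": 1.2, "wx": 0, "wy": 0, "wz": 0, "grip": 0},
    {"dx": 0, "dy": 4.6, "dz": 1.7, "wx": 0, "wy": 0, "wz": 0, "grip": 0},
    {"dx": 0, "dy": 5.6, "dz": 2.4, "wx": 0, "wy": 0, "wz": 0, "grip": 0},
    {"dx": 0, "dy": 6.6, "dz": 3.1, "wx": 0, "wy": 0, "wz": 0, "grip": 0},
    {"dx": 0, "dy": 7.5, "dz": 3.9, "wx": 0, "wy": 0, "wz": 0, "grip": 0},
    {"dx": 0, "dy": 8.0, "dz": 4.4, "wx": 0, "wy": 0, "wz": 0, "grip": 0},
    {"dx": 0, "dy": 8.3, "dz": 4.8, "wx": 0, "wy": 0, "wz": 0, "grip": 0},
    {"dx": 0, "dy": 8.3, "dz": 4.8, "wx": 0, "wy": 0, "wz": 0, "grip": 0}
  ]
}}

```text
clock: 18.5
eef_pos: [0.6245, -0.034, 0.1392]
tool_rot: [0.707, 0.707, -0.001, -0.001]
ft_force: [0.2, 0.4, 0.1]
grip_width: 0.0
grasp_force: 0.0
```

```bash
python3 st.py "[.6347,-.034,.132]" 1.571; python3 m.py
```

```text
{'clock': 18.5, 'joint_pos': [-0.054, 0.539, 0.208, 1.241, 0.0, 1.516], 'eef_pos': [0.624, -0.034, 0.139], 'tool_rot': [0.707, 0.707, -0.001, -0.001], 'grip_width': 0.0, 'ft_force': [0.153, 0.419, 0.092]}
d [0.   1.03 0.71] w [-0.002 -0.    -0.   ]
side 907 flap angle [0.11313476 0.13213476 0.16513476]
scene 578 flap angle [0.09913476 0.12213476 0.13913476]
```

{"fn": "arm_command", "kwargs": {
  "increments": [
    {"dx": 0, "dy": 0.25, "dz": 0.3, "wx": 0, "wy": 0, "wz": 0, "grip": 0},
    {"dx": 0, "dy": 0.5, "dz": 0.6, "wx": 0, "wy": 0, "wz": 0, "grip": 0},
    {"dx": 0, "dy": 0.7, "dz": 0.9, "wx": 0, "wy": 0, "wz": 0, "grip": 0},
    {"dx": 0, "dy": 0.7, "dz": 0.9, "wx": 0, "wy": 0, "wz": 0, "grip": 0}
  ]
}}

```text
clock: 19.0
eef_pos: [0.6319, -0.0341, 0.1309]
tool_rot: [0.707, 0.707, -0.0, -0.0]
ft_force: [-0.2, 0.1, 0.6]
grip_width: -0.0001
grasp_force: 0.0
```

```bash
python3 st.py; python3 m.py
```

```text
{'clock': 19.0, 'joint_pos': [-0.054, 0.558, 0.217, 1.23, 0.0, 1.517], 'eef_pos': [0.632, -0.034, 0.131], 'tool_rot': [0.707, 0.707, -0.0, -0.0], 'grip_width': -0.0, 'ft_force': [-0.195, 0.092, 0.616]}
side 919 flap angle [0.03113476 0.05113476 0.08013476]
scene 684 flap angle [0.02313476 0.04213476 0.05713476]
```

{"fn": "arm_command", "kwargs": {
  "increments": [
    {"dx": 0, "dy": 0.1, "dz": 0.2, "wx": 0, "wy": 0, "wz": 0, "grip": 0},
    {"dx": 0, "dy": 0.2, "dz": 0.4, "wx": 0, "wy": 0, "wz": 0, "grip": 0},
    {"dx": 0, "dy": 0.3, "dz": 0.6, "wx": 0, "wy": 0, "wz": 0, "grip": 0},
    {"dx": 0, "dy": 0.3, "dz": 0.6, "wx": 0, "wy": 0, "wz": 0, "grip": 0}
  ]
}}

```text
clock: 19.5
eef_pos: [0.6345, -0.0341, 0.1271]
tool_rot: [0.707, 0.707, 0.0, 0.0]
ft_force: [-5.3, 0.2, 8.3]
grip_width: 0.0001
grasp_force: 4.8
```

```bash
python3 st.py; python3 m.py
```

```text
{'clock': 19.5, 'joint_pos': [-0.054, 0.565, 0.219, 1.224, -0.0, 1.517], 'eef_pos': [0.635, -0.034, 0.127], 'tool_rot': [0.707, 0.707, 0.0, 0.0], 'grip_width': 0.0, 'ft_force': [-5.257, 0.195, 8.287]}
side 885 flap angle [-0.00086524  0.02013476  0.04813476]
scene 717 flap angle [-0.00586524  0.01213476  0.02613476]
```

The reaction is about 10 N, well above the hinge friction, so the flap is on its closed stop at about 0 rad. I'll retreat.

{"fn": "arm_command", "kwargs": {
  "increments": [
    {"dx": 0, "dy": -0.5, "dz": -1, "wx": 0, "wy": 0, "wz": 0, "grip": 0},
    {"dx": 0, "dy": -2, "dz": -4, "wx": 0, "wy": 0, "wz": 0, "grip": 0},
    {"dx": 0, "dy": -4, "dz": -8, "wx": 0, "wy": 0, "wz": 0, "grip": 0},
    {"dx": 0, "dy": -6, "dz": -12, "wx": 0, "wy": 0, "wz": 0, "grip": 0},
    {"dx": 0, "dy": -6, "dz": -12, "wx": 0, "wy": 0, "wz": 0, "grip": 0},
    {"dx": 0, "dy": -6, "dz": -12, "wx": 0, "wy": 0, "wz": 0, "grip": 0}
  ]
}}

```text
clock: 20.2
eef_pos: [0.5752, -0.0342, 0.2471]
tool_rot: [0.707, 0.707, 0.001, 0.001]
ft_force: [0.5, 0.2, -0.7]
grip_width: 0.0001
grasp_force: 0.0
```

```bash
python3 st.py; python3 m.py; python3 -c "
from workcell import job; print(job.job_done())"
```

```text
{'clock': 20.2, 'joint_pos': [-0.059, 0.386, 0.249, 1.43, 0.0, 1.512], 'eef_pos': [0.575, -0.034, 0.247], 'tool_rot': [0.707, 0.707, 0.001, 0.001], 'grip_width': 0.0, 'ft_force': [0.497, 0.226, -0.678]}
side 1035 flap angle [0.00113476 0.02013476 0.04913476]
scene 926 flap angle [0.00013476 0.01213476 0.02613476]
the job is handed in; nothing more can be done
None
```

The job is handed in at about 20 s: I opened the flap to its stop, turned the knob until the needle lined up with the pointed tab's tip (about 0.5 mm off, seen from above before closing), then closed the flap to its stop and backed the arm clear; no score came back.

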